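Stack the seal tray in its storage box

ROBOT

A 7-joint arm with a two-finger parallel gripper is mounted at the origin on the work surface. World frame = base frame: x ahead of the robot, y to its left, z up, the work surface at z = 0. Lengths are in m, angles in rad, forces in N, time in s.
With the tool pointing down it reaches from about 0.425 to 0.95 m from the base axis. Payload 4.7 kg.
Tool frame: the origin (TCP) lies at the very end of the fingers, on their centre line; the grasp point (between the pads) lies 19 mm behind it; x points along the fingers, y is the direction in which the jaws open and shut, and the axes are right-handed (so a half turn about x gives the same grasp; the last joint's range is limited). The gripper opens to 87 mm and grips with 3 to 60 N. Pads are 19 mm wide; open, the fingers measure 117 mm over their backs; the gripper's body (75 mm by 190 mm) begins 51 mm behind the grasp point.
Start: joints at [-1.191, 0.469, -0.049, 1.532, 0.024, 1.141, -0.082], TCP at [0.268, 0.619, 0.223] pointing down, gripper open.
Joint ranges: [-2.59, 2.59], [-0.33, 1.99], [-1.39, 1.29], [0.1, 2.45], [-1.04, 4.18], [0.21, 1.99], [-2.66, 2.66]. Speed limits (rad/s): [2.57, 2.57, 3.14, 3.14, 3.14, 3.14, 3.14].

INTERFACE

Orientations are given as a unit quaternion [x, y, z, w].
In Python, from bench import bot gives the robot as it stands.
- The arm moves only by the tool carry_out, never from a script. Its arguments are lists of equal length, an entry for each row: "fingers": the finger opening in mm, from 0 to 87; "slide": the shift along the tool's x, y, z in mm, a list of three; "dr": the turn, a rotation vector about the tool's x, y, z in rad, a list of three. In form: {"fingers": [fingers, ...], "slide": [[x, y, z], ...], "dr": [[ax, ay, az], ...]}. A call has 1 to 5 rows; each row shifts and turns the commanded pose from where the row before left it, along the tool's axes as they then stand; what a row does not reach is not made up. A row lasts 1/8 s, in which the tool goes at most 62.5 mm and 10.7 degrees, less where a joint would pass 70% of its speed; a pose out of reach is approached as far as the arm can. A call with a gripper value outside its range is refused whole. The fingers move at their own pace and stop on an object; "force" is the grip in N (left out, the last holds). Time passes only in rows, so rows that do not move let the fingers close. It gives the time, the measured TCP pose, the force and the opening at its end, in the units of the state.
- bot.observe(): the state, without advancing time (a new reading comes with each control period).
- bot.capture(name): name is "scene" or "top" or "wrist"; returns (picture, depth): 480x640x3 uint8, red, green, blue; 480x640 float32, m along the optical axis (not along the pixel's ray), 0 where there is no reading.
- bot.calibration(name): a dict with "fov_y" (degrees; the focal length in pixels is half the picture's height over the tangent of half this angle, whatever the lens; pixels are square), "cx", "cy" (the principal point, pixels), "rvec" (rotation vector, rad) and "tvec" (3), from world to camera coordinates, as OpenCV has them. Camera axes: x right, y down, z forward; pixel columns grow to the right and rows downward; lengths in m; the calibration is good to about 2 mm. A picture is of the moment at which its call begins: read the wrist's pose just before it. calibration takes no time and is no camera call; for the wrist camera it gives the pose at the moment of the call.
- bot.sign_off(): hands the job in, once; it reports no verdict.
The state is a dict: "clock": time; "qpos": joint angles; "joint_velocities": joint speeds; "joint_torque": joint torques, N m; "tcp_pos": TCP position; "tool_rot": TCP orientation; "force": force on the tool from outside, world axes, zero at the start; "torque": the same for the moment, N m; "width": finger opening in m.
Only numpy, scipy, OpenCV 4.12 (cv2) and the standard library are available. Lean on these libraries where they do the work, as an engineer would, in place of code of your own. Each camera call takes 0.05 s, during which the arm holds its last target.

TASK

Put the tray of seals with the wooden handle back into its storage box: carry it level and lower it onto the lower tray that already lies in the box, so that its four corner lugs drop into the lower tray's corner sockets and it sits fully home, flush all round; then let go. The lower tray is loose in the box, so feel for the sockets under a light touch: the wax seals are brittle, so do not let the tray drop and do not lean hard on the stack. Leave the book, the magnifier and the pencil pot where they are.

Things in the scene. Friction and masses are not known exactly. Their poses are not given: they have to be found in the camera images.
- tray: Tray to be stacked: grey plastic, loose on the table, 240 (its x) by 170 (its y) mm, body 45 mm high, standing on four corner lugs. Origin: centre of the plane of the lug tips (at table height as it stands); z up, x along the long side and the handle. Body underside at z = 8 mm, rim at 53 mm. Weighs 0.5 to 0.75 kg, six wax seals fixed in it. Fits equally well turned half round.
- tray_handle (a point): Middle of the tray's wooden handle bar, 92 mm above the tray's origin. The bar runs along the tray's x: 156 mm long, 16 mm wide, 16 mm high, on two posts 66 mm either side of the middle; beside it the space is free down to the rim.
- tray_lug (a point): Tip of the tray's lug at its +x +y corner. The four lugs stand 107 mm (x) and 72 mm (y) either side of the tray's middle: square, 14 mm wide, 8 mm long, narrowing over the last 2 mm to 12 mm at the tip.
- box: Bottom half of the storage box, blue cloth, fixed on the table: outside 268 (its x) by 198 (its y) mm, floor 4 mm, walls 5 mm thick and 30 mm high. Origin: centre of its underside; z up, x along the long side. The lower tray stands in it, its rim 57 mm above the box's origin. Where the trays lie in the box is not fixed: see box_home.
- box_home (a point): 49 mm above the box's origin: here the stacked tray's origin would be if the lower tray stood in the very middle. It does not: loose (1 kg, no handle, else like the tray), it stands up to 8 mm off along box x and y, up to 0.3 degree askew, unreported. Sockets: square, 16 mm wide, 10 deep, in 26 mm corner blocks, spaced as the lugs. Lugs on the blocks: tray 8 mm above home. Push under 15 N.
- volume: Old bound book lying flat, 120 by 180 by 34 mm, brown, loose; origin: centre of its underside. Leave alone.
- magnifier: Reading glass lying flat, lens ring 76 mm across with a 90 mm handle towards its -x, up to 16 mm high, loose; origin: under the lens centre. Leave alone.
- pencil_pot: Dark round pot 72 mm wide, 95 mm high, with pencils up to 170 mm high, loose; origin: centre of its underside. Leave alone.

How it is judged:
By the outcome, as a careful person would: the job done as asked, in the order asked, and still so for the second after the job is handed in, with the robot touching nothing.
It also fails if it takes over 72 s, if anything falls off the work surface, if the arm or the gripper's body presses on something with over 40 N, if the wrist force passes 120 N, or if a joint passes its speed limit or range.

## Working session

There is one attempt and no reset: what is moved stays moved. The work goes in short steps, Python scripts to look and compute and a tool call to move; the robot and the scene stay as the last step left them, time stands still between calls to the robot, and variables do not carry over. Pictures are saved under pics/ and viewed, and the job is handed in when it is done.

Besides the shell and the picture viewer there is one more tool, called after "Emit:" as name(argument=value, ...), one argument or row to a line, values as JSON. carry_out: Moves the arm, as the interface text tells. Its arguments: {"type":"object","properties":{"fingers":{"type":"array","items":{"type":"number"}},"slide":{"type":"array","items":{"type":"array","items":{"type":"number"}}},"dr":{"type":"array","items":{"type":"array","items":{"type":"number"}}},"force":{"type":"number"}},"required":["fingers","slide","dr"]}

```bash
ls; mkdir -p pics
python3 - <<'E'
from bench import bot
import cv2,numpy as np
s=bot.observe();print(s)
for n in("scene","top"):
    p,d=bot.capture(n);cv2.imwrite(f"pics/{n}0.png",p[:,:,::-1]);np.savez(f"{n}0.npz",p=p,d=d);print(n,bot.calibration(n))
E
```

```text
pics
{'clock': 0.0, 'qpos': array([-1.19088825,  0.46944783, -0.04858824,  1.533705  ,  0.02409742,
        1.14098714, -0.08231847]), 'joint_velocities': array([ 0.00035039, -0.00080817,  0.00127675, -0.00037726, -0.00278551,
        0.00017928, -0.0014142 ]), 'joint_torque': array([ 3.52689967e-04, -5.07968616e+01, -8.08834098e-02, -2.36158937e+01,
       -6.14030845e-02,  3.80767894e-02,  1.78405644e-04]), 'tcp_pos': array([0.26807693, 0.6188249 , 0.22149041]), 'tool_rot': array([ 0.14284492,  0.69250192, -0.14421276,  0.69227098]), 'force': array([0.06105931, 0.77612235, 0.34590488]), 'torque': array([-0.04292559,  0.00017469, -0.04144896]), 'width': 0.08679288234601654}
scene {'fov_y': 45.697964084342715, 'cx': 316.40838355888695, 'cy': 234.71161035282785, 'rvec': array([ 2.2028352 ,  1.27099521, -0.42853753]), 'tvec': array([-0.35199918, -0.38418517,  1.41725587])}
top {'fov_y': 45.413423355724916, 'cx': 327.3632918874723, 'cy': 229.15918415493445, 'rvec': array([ 2.14029706, -2.17896423,  0.11334292]), 'tvec': array([0.03367228, 0.66188885, 1.21392005])}
```

View pics/scene0.png

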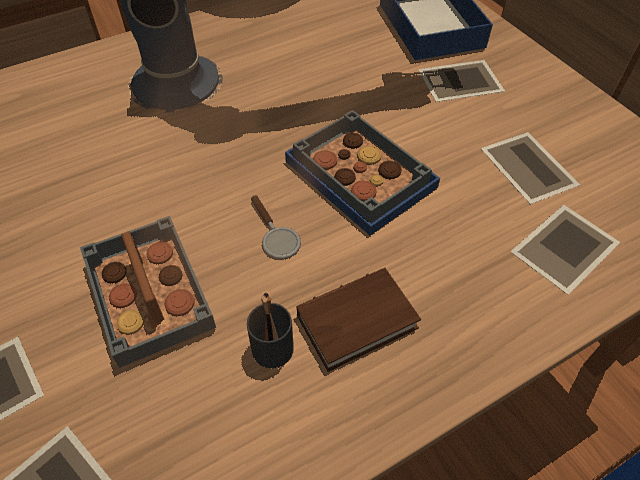

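View pics/top0.png

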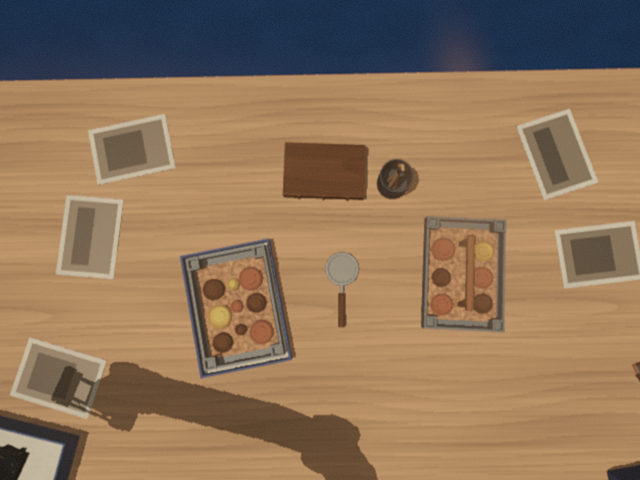

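The top view shows the tray with its handle at about (464,274) px and the box with the lower tray at about (236,307). The book, pot and magnifier lie between them. I'll enlarge both trays.

```bash
cat > h.py <<'E'
import numpy as np,cv2
from bench import bot
from scipy.spatial.transform import Rotation as R
def cam(c):
    f=240/np.tan(np.radians(c["fov_y"])/2);M,_=cv2.Rodrigues(np.array(c["rvec"]));return f,c["cx"],c["cy"],M,np.array(c["tvec"])
def atz(c,u,v,z):
    f,cx,cy,M,t=cam(c);d=M.T@np.array([(u-cx)/f,(v-cy)/f,1]);o=-M.T@t;return o+d*(z-o[2])/d[2]
def cloud(c,d):
    f,cx,cy,M,t=cam(c);v,u=np.mgrid[:480,:640];P=np.stack([(u-cx)/f*d,(v-cy)/f*d,d],-1);return (P-t)@M
E
python3 - <<'E'
from h import *
z=np.load("top0.npz");p=z["p"];d=z["d"]
a=cv2.resize(p[205:340,410:520],None,fx=4.4,fy=4.4,interpolation=2)
b=cv2.resize(p[230:385,170:300],None,fx=3.8,fy=3.8,interpolation=2)
cv2.imwrite("pics/a.png",a[:,:,::-1]);cv2.imwrite("pics/b.png",b[:,:,::-1])
c=bot.calibration("top");P=cloud(c,d)
for n,(r0,r1,c0,c1),(z0,z1) in(("tray rim",(205,340,410,520),(.045,.06)),("handle",(205,340,410,520),(.085,.11)),("low rim",(230,385,170,300),(.05,.065)),("boxwall",(230,385,170,300),(.022,.037))):
    Q=P[r0:r1,c0:c1];m=(Q[...,2]>z0)&(Q[...,2]<z1)&(d[r0:r1,c0:c1]>0);m=cv2.morphologyEx(m.astype(np.uint8),cv2.MORPH_OPEN,np.ones((2,2)))>0
    q=Q[m];r=cv2.minAreaRect((q[:,:2]*1000).astype(np.float32));print(n,len(q),q[:,2].mean(),r)
E
```

```text
tray rim 1223 0.04231466042595869 ((566.4542846679688, -182.52655029296875), (384.38153076171875, 249.29563903808594), 85.96717071533203)
handle 661 0.09542133448596693 ((569.7320556640625, -145.14344787597656), (310.0751647949219, 162.36363220214844), 86.32636260986328)
low rim 1069 0.050477081504637734 ((503.96533203125, 165.16238403320312), (245.1798095703125, 305.25213623046875), 9.927083015441895)
boxwall 5129 0.03164966187691909 ((502.2513122558594, 171.51719665527344), (271.2772216796875, 318.2994689941406), 10.139144897460938)
```

View pics/a.png

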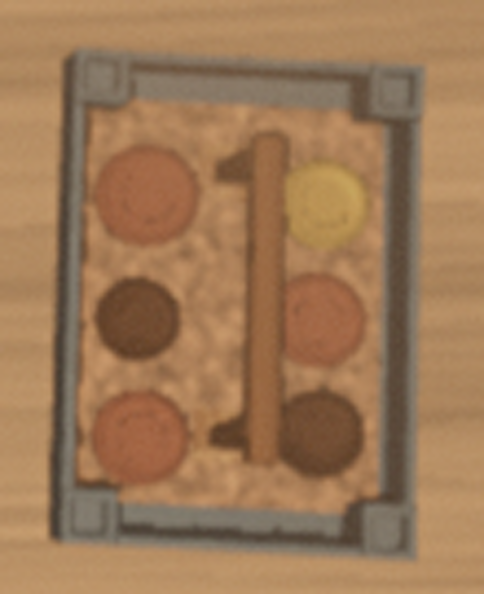

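View pics/b.png

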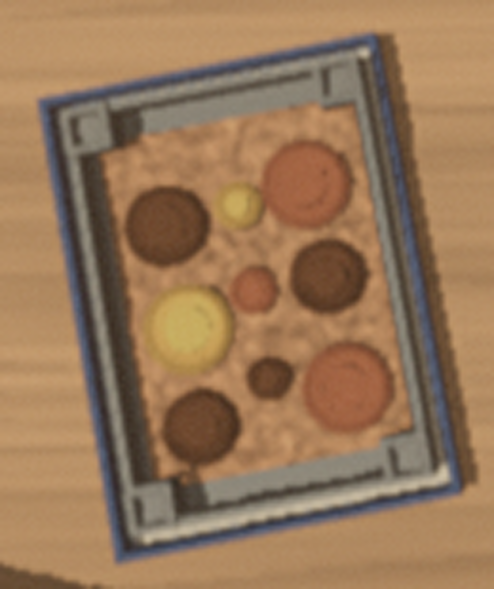

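```bash
cat >> h.py <<'E'
def fit(Pt):  # 4 corner points TL,TR,BL,BR
    Pt=np.array(Pt)[:,:2];c=Pt.mean(0)
    L=(Pt[0]-Pt[2]+Pt[1]-Pt[3])/2;W=(Pt[0]-Pt[1]+Pt[2]-Pt[3])/2
    return c,np.degrees(np.arctan2(L[1],L[0])),np.degrees(np.arctan2(W[1],W[0])),np.linalg.norm(L),np.linalg.norm(W)
E
python3 - <<'E'
from h import *
c=bot.calibration("top")
for s,o,pts,z in((4.4,(410,205),[(103,77),(395,92),(93,513),(386,528)],.053),(3.8,(170,230),[(91,131),(341,83),(155,502),(409,455)],.057)):
    Q=[atz(c,(x+.5)/s-.5+o[0],(y+.5)/s-.5+o[1],z) for x,y in pts];print(np.round(Q,4),fit(Q))
Q=[atz(c,(x+.5)/4.4-.5+410,(y+.5)/4.4-.5+205,.1) for x,y in[(270,133),(262,462)]];print("handle",np.mean(Q,0),Q[0]-Q[1])
Q=[atz(c,(x+.5)/3.8-.5+170,(y+.5)/3.8-.5+230,.03) for x,y in[(40,102),(375,36),(120,560),(462,490)]];print("box",fit(Q))
s=bot.observe();print(R.from_quat(s["tool_rot"]).as_matrix())
E
```

```text
[[ 0.6717 -0.2061  0.053 ]
 [ 0.6617 -0.3483  0.053 ]
 [ 0.4609 -0.1933  0.053 ]
 [ 0.4514 -0.3332  0.053 ]] (array([ 0.56143731, -0.27023487]), np.float64(-3.786574059963216), np.float64(86.04431300117372), np.float64(0.2109792196875981), np.float64(0.14140078069305975))
[[0.5903 0.3089 0.057 ]
 [0.6148 0.168  0.057 ]
 [0.385  0.2717 0.057 ]
 [0.4082 0.1313 0.057 ]] (array([0.49956412, 0.21996762]), np.float64(10.178645362407018), np.float64(99.62071974730095), np.float64(0.2092409940139568), np.float64(0.1426389853384019))
handle [ 0.56163179 -0.26962732  0.1       ] [ 0.15281432 -0.01064904  0.        ]
box (array([0.49719931, 0.22443211]), np.float64(10.486130836108174), np.float64(100.29311902962502), np.float64(0.2626763762102594), np.float64(0.19618991521843687))
[[-6.23908798e-04  3.97506307e-01  9.17599230e-01]
 [-1.58061807e-03  9.17597870e-01 -3.97506792e-01]
 [-9.99998556e-01 -1.69838191e-03  5.58082682e-05]]
```

Run:
```python
from h import *
c=bot.calibration("wrist");f,cx,cy,M,t=cam(c);s=bot.observe();T=R.from_quat(s["tool_rot"]).as_matrix()
print(f,cx,cy,"cam in tool",T.T@(-M.T@t-s["tcp_pos"]),"axes",(M@T).T.round(3))
c=bot.calibration("top");print(atz(c,397,165,.095),atz(c,340,170,.034))
# move to above box: (0.50,0.22), z .36
print(T.T@(np.array([.4996,.22,.36])-s["tcp_pos"])*1000)
print(R.from_matrix(T.T@ R.from_euler('z',100,degrees=True).as_matrix()@np.array([[0,1,0],[0,0,1],[1,0,0]]).T).as_rotvec() if 0 else "")
```

```text
339.71628121712104 315.88476995240285 241.70742549189606 cam in tool [-0.16360082  0.00117494 -0.08201901] axes [[-0.    -0.295  0.955]
 [ 1.     0.     0.   ]
 [-0.     0.955  0.295]]
[ 0.78907952 -0.12752242  0.095     ] [ 0.79401035 -0.00841745  0.034     ]
[-137.88919637 -274.2566521   370.98412076]
```

Emit:
carry_out(
  fingers=[87, 87, 87, 87, 87],
  slide=[
    [-28, -20, 30],
    [-28, -30, 40],
    [-28, -30, 40],
    [-28, -30, 40],
    [-26, -30, 40],
  ],
  dr=[
    [-0.117, 0, 0],
    [-0.117, 0, 0],
    [-0.117, 0, 0],
    [-0.117, 0, 0],
    [-0.115, 0, 0],
  ],
)

```text
clock: 0.72
tcp_pos: [0.4324, 0.4511, 0.3615]
tool_rot: [-0.063, 0.704, 0.063, 0.704]
force: [0.4, 0.7, 0.5]
width: 0.0875
```

```bash
cat >> h.py <<'E'
def goto(p,yaw,show=True):
    "tool y at azimuth yaw deg, pointing down"
    s=bot.observe();T=R.from_quat(s["tool_rot"]).as_matrix();a=np.radians(yaw)
    y=np.array([np.cos(a),np.sin(a),0]);x=np.array([0,0,-1.]);G=np.stack([x,y,np.cross(x,y)],1)
    print("clk",s["clock"],"tcp",s["tcp_pos"].round(4),"F",s["force"].round(2),"M",s["torque"].round(3),"w",s["width"],"yaw",np.degrees(np.arctan2(T[1,1],T[0,1])).round(2))
    print("slide mm now-axes",(T.T@(np.array(p)-s["tcp_pos"])*1000).round(1),"after turn",(G.T@(np.array(p)-s["tcp_pos"])*1000).round(1),"dr",R.from_matrix(T.T@G).as_rotvec().round(4))
E
python3 -c "
from h import *
goto([.4996,.22,.36],100)"
```

```text
clk 0.725 tcp [0.4324 0.4511 0.3615] F [0.36 0.69 0.51] M [ 0.103 -0.007  0.054] w 0.0874637667474529 yaw 100.21
slide mm now-axes [   1.5 -239.3   25.1] after turn [   1.5 -239.2   26. ] dr [ 0.0036 -0.0001  0.    ]
```

Emit:
carry_out(
  fingers=[87, 87, 87, 87, 87],
  slide=[
    [0, -48, -7],
    [0, -48, -7],
    [0, -48, -7],
    [0, -48, -7],
    [0, -47, -7],
  ],
  dr=[
    [0.003, 0, 0],
    [0, 0, 0],
    [0, 0, 0],
    [0, 0, 0],
    [0, 0, 0],
  ],
)

```text
clock: 1.35
tcp_pos: [0.4377, 0.2092, 0.3602]
tool_rot: [-0.06, 0.705, 0.06, 0.704]
force: [0.8, 0.7, 0.3]
width: 0.0873
```

Emit:
carry_out(
  fingers=[87, 87],
  slide=[
    [0, 0, 0],
    [0, 0, 0],
  ],
  dr=[
    [0, 0, 0],
    [0, 0, 0],
  ],
)

```text
clock: 1.6
tcp_pos: [0.4377, 0.2116, 0.3604]
tool_rot: [-0.06, 0.705, 0.061, 0.704]
force: [-0.7, -0.4, 0.4]
width: 0.0867
```

Run:
```python
from h import *
import pickle
s=bot.observe();c=bot.calibration("wrist");p,d=bot.capture("wrist");cv2.imwrite("pics/w1.png",p[:,:,::-1]);pickle.dump((s,c,p,d),open("w1.pkl","wb"))
goto([.4996,.22,.36],100)
```

```text
clk 1.65 tcp [0.4376 0.2122 0.3603] F [-0.97  0.78 -0.44] M [-0.005  0.041  0.001] w 0.08679688066724817 yaw 99.91
slide mm now-axes [ 0.3 -3.  62.4] after turn [ 0.3 -3.1 62.4] dr [-0.0016 -0.0003 -0.0005]
```

View pics/w1.png

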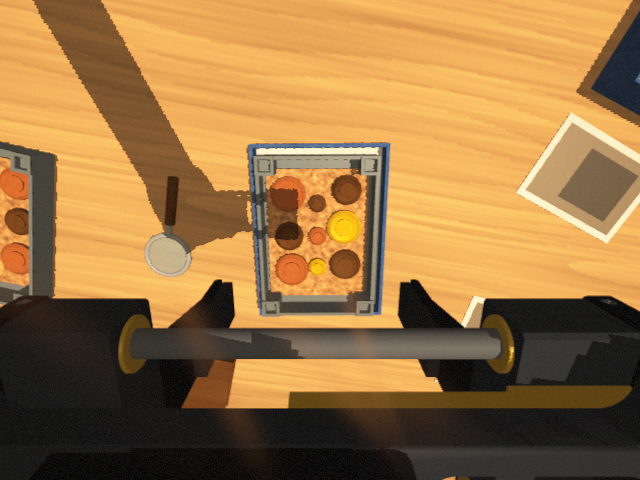

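The wrist view shows the box centred near (318,230), with sockets at about (264,166), (370,166), (271,308) and (366,307). I'll go lower for finer scale.

Emit:
carry_out(
  fingers=[87, 87, 87, 87, 87],
  slide=[
    [40, -1, 25],
    [45, -2, 30],
    [45, 0, 30],
    [40, 0, 20],
    [0, 0, 0],
  ],
  dr=[
    [0, 0, 0],
    [0, 0, 0],
    [0, 0, 0],
    [0, 0, 0],
    [0, 0, 0],
  ],
)

```text
clock: 2.28
tcp_pos: [0.5404, 0.2267, 0.1864]
tool_rot: [-0.062, 0.707, 0.06, 0.702]
force: [-0.6, -0.1, -0.3]
width: 0.0871
```

Emit:
carry_out(
  fingers=[87, 87, 87],
  slide=[
    [0, 0, 0],
    [0, 0, 0],
    [0, 0, 0],
  ],
  dr=[
    [0, 0, 0],
    [0, 0, 0],
    [0, 0, 0],
  ],
)

```text
clock: 2.65
tcp_pos: [0.5422, 0.2265, 0.1922]
tool_rot: [-0.06, 0.704, 0.061, 0.705]
force: [-0.3, -0.4, 0.1]
width: 0.0872
```

Run:
```python
from h import *
import pickle
s=bot.observe();c=bot.calibration("wrist");p,d=bot.capture("wrist");cv2.imwrite("pics/w2.png",p[:,:,::-1]);pickle.dump((s,c,p,d),open("w2.pkl","wb"))
goto([.4996,.22,.36],100)
```

```text
clk 2.7 tcp [0.5421 0.2263 0.1919] F [ 0.5   0.78 -0.27] M [0.048 0.053 0.017] w 0.08721171815496608 yaw 99.82
slide mm now-axes [-168.1    1.2  -42.6] after turn [-168.1    1.1  -43. ] dr [-0.0031  0.0022 -0.0009]
```

View pics/w2.png

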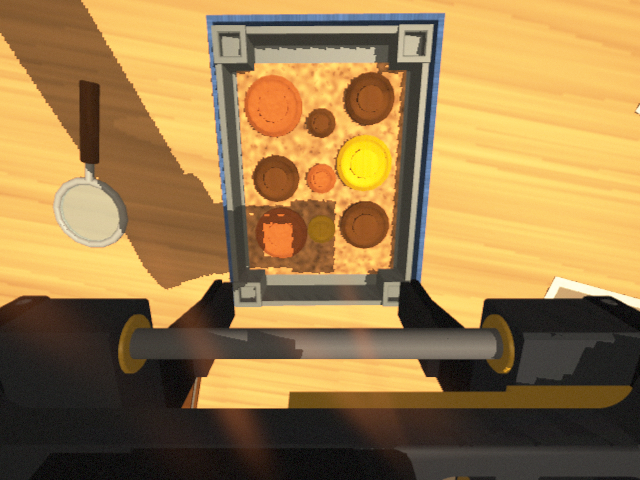

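```bash
cat >> h.py <<'E'
def corners(p,cs,out,w=40,k=7):
    "2x2 mosaic of crops, top-left of crops cs, w px, scale k"
    t=[cv2.resize(p[y:y+w,x:x+w],None,fx=k,fy=k,interpolation=cv2.INTER_CUBIC) for x,y in cs]
    t=[cv2.copyMakeBorder(a,0,4,0,4,cv2.BORDER_CONSTANT,value=(255,0,255)) for a in t]
    cv2.imwrite(out,np.vstack([np.hstack(t[:2]),np.hstack(t[2:])])[:,:,::-1])
E
python3 - <<'E'
from h import *
import pickle
s,c,p,d=pickle.load(open("w2.pkl","rb"))
corners(p,[(210,24),(395,24),(228,274),(374,274)],"pics/w2c.png")
E
```

```text
(no output)
```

View pics/w2c.png

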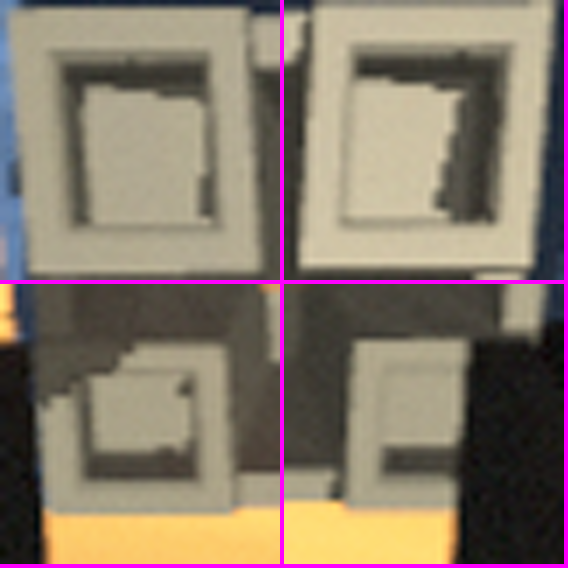

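```bash
cat >> h.py <<'E'
def pose(c,px,z):
    "px in order of model (+x? ) points: image TL,TR,BL,BR of wrist cam = tray(-x,-y),(-x,+y),(+x,-y),(+x,+y)"
    Q=np.array([atz(c,u,v,z)[:2] for u,v in px]);m=np.array([[-107,-72],[-107,72],[107,-72],[107,72]])/1000
    mc=Q.mean(0);H=m.T@(Q-mc);a=np.arctan2(H[0,1]-H[1,0],H[0,0]+H[1,1]);Rm=np.array([[np.cos(a),-np.sin(a)],[np.sin(a),np.cos(a)]])
    return mc,np.degrees(a),((Q-mc-(m@Rm.T))*1000).round(1)
def mos(x,y,o,k=7): return (x+.5)/k-.5+o[0],(y+.5)/k-.5+o[1]
E
python3 - <<'E'
from h import *
import pickle
s,c,p,d=pickle.load(open("w2.pkl","rb"))
o=[(210,24),(395,24),(228,274),(374,274)];q=[(138,139),(141.5,132.5),(138,141),(154,135)]
px=[mos(a,b,oo) for (a,b),oo in zip(q,o)];print(px)
mc,a,res=pose(c,px,.057);print(mc,a,res)
T=R.from_quat(s["tool_rot"]).as_matrix();print("tool frame y,z of centre",T.T@(np.append(mc,.057)-s["tcp_pos"]))
P=cloud(c,d);print([P[int(v)-10,int(u)] for u,v in px])
# tray hover target : same relative
th=np.radians(-3.9-a);dx=s["tcp_pos"][:2]-mc;r=np.array([[np.cos(th),-np.sin(th)],[np.sin(th),np.cos(th)]])@dx
t=np.array([.5616,-.27])+r;print("hover",t);goto([t[0],t[1],.19],86.1)
E
```

```text
[(229.28571428571428, 43.42857142857143), (414.7857142857143, 42.5), (247.28571428571428, 293.7142857142857), (395.57142857142856, 292.85714285714283)]
[0.49822629 0.22561716] 10.040790056961537 [[-0.1 -0.2]
 [-0.3  0.3]
 [ 0.3  0.3]
 [ 0.1 -0.4]]
tool frame y,z of centre [ 0.13509923  0.0064923  -0.04379033]
[array([0.39806392, 0.13474221, 0.05598886]), array([0.37298871, 0.27577329, 0.05654409]), array([0.60409117, 0.17247714, 0.05939533]), array([0.57962479, 0.31109018, 0.0582124 ])]
hover [ 0.60445653 -0.27973007]
clk 2.7 tcp [0.5421 0.2263 0.1919] F [ 0.5   0.78 -0.27] M [0.048 0.053 0.017] w 0.08721171815496608 yaw 99.82
slide mm now-axes [   1.4 -509.3  -24.9] after turn [   1.9 -500.7   96.6] dr [ 0.2395  0.0021 -0.0012]
```

Emit:
carry_out(
  fingers=[87, 87, 87, 87, 87],
  slide=[
    [0, 0, 0],
    [0, -25, 5],
    [0, -48, 10],
    [0, -52, 10],
    [0, -52, 10],
  ],
  dr=[
    [0.12, 0, 0],
    [0.12, 0, 0],
    [0, 0, 0],
    [0, 0, 0],
    [0, 0, 0],
  ],
)

```text
clock: 3.32
tcp_pos: [0.5679, 0.0462, 0.1914]
tool_rot: [0.024, 0.706, -0.024, 0.707]
force: [-0.1, -0.1, 0.5]
width: 0.0869
```

Emit:
carry_out(
  fingers=[87, 87, 87, 87, 87],
  slide=[
    [0, -52, 10],
    [0, -52, 10],
    [0, -52, 10],
    [0, -52, 10],
    [0, -52, 10],
  ],
  dr=[
    [0, 0, 0],
    [0, 0, 0],
    [0, 0, 0],
    [0, 0, 0],
    [0, 0, 0],
  ],
)

```text
clock: 3.95
tcp_pos: [0.6, -0.2167, 0.1914]
tool_rot: [0.024, 0.706, -0.024, 0.707]
force: [-0.0, -0.2, 0.1]
width: 0.087
```

Emit:
carry_out(
  fingers=[87, 87, 87, 87, 87],
  slide=[
    [0, -35, 6],
    [0, -25, 5],
    [0, 0, 0],
    [0, 0, 0],
    [0, 0, 0],
  ],
  dr=[
    [0, 0, 0],
    [0, 0, 0],
    [0, 0, 0],
    [0, 0, 0],
    [0, 0, 0],
  ],
)

```text
clock: 4.58
tcp_pos: [0.607, -0.2738, 0.1907]
tool_rot: [0.024, 0.707, -0.023, 0.707]
force: [-0.0, 0.6, -0.5]
width: 0.087
```

Run:
```python
from h import *
import pickle
s=bot.observe();c=bot.calibration("wrist");p,d=bot.capture("wrist");cv2.imwrite("pics/w3.png",p[:,:,::-1]);pickle.dump((s,c,p,d),open("w3.pkl","wb"))
goto([.6045,-.2797,.19],86.1)
```

```text
clk 4.625 tcp [ 0.6069 -0.274   0.1907] F [0.09 1.25 0.43] M [ 0.043 -0.002  0.041] w 0.08698179286137925 yaw 86.19
slide mm now-axes [ 0.7 -5.8 -2.1] after turn [ 0.7 -5.8 -2. ] dr [ 0.0016  0.0002 -0.0009]
```

View pics/w3.png

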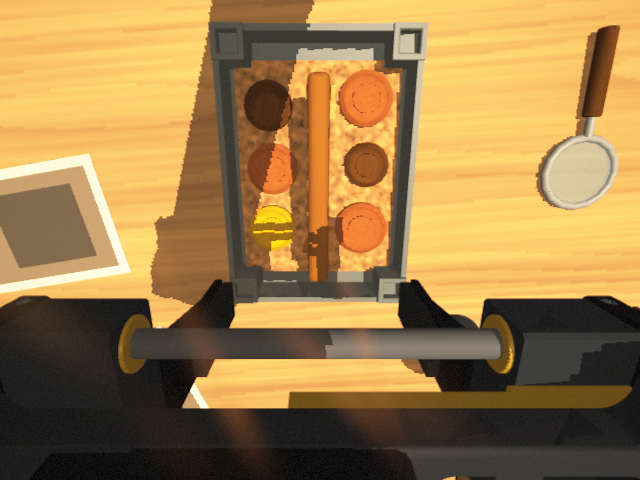

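Run:
```python
from h import *
import pickle
s,c,p,d=pickle.load(open("w3.pkl","rb"))
corners(cv2.convertScaleAbs(p,alpha=1.4),[(208,20),(390,20),(225,268),(370,268)],"pics/w3c.png")
cv2.imwrite("pics/w3h.png",cv2.resize(p[60:300,280:360],None,fx=2.4,fy=2.4)[:,:,::-1])
```

```text
(no output)
```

View pics/w3c.png

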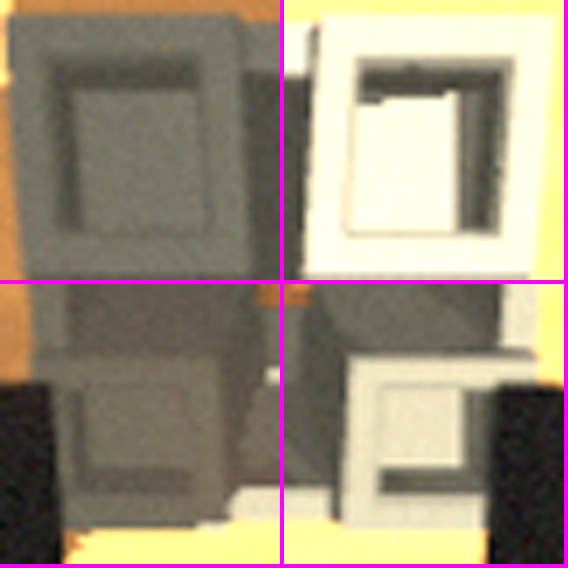

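View pics/w3h.png

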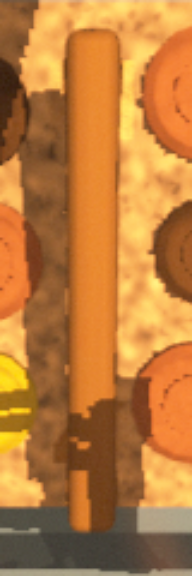

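Run:
```python
from h import *
import pickle
s,c,p,d=pickle.load(open("w3.pkl","rb"))
o=[(208,20),(390,20),(225,268),(370,268)];q=[(130.5,146),(144.5,147.5),(134,155),(150,154)]
px=[mos(a,b,oo) for (a,b),oo in zip(q,o)]
mc,a,res=pose(c,px,.053);print(mc,a,res)
T=R.from_quat(s["tool_rot"]).as_matrix();print("tool frame centre",T.T@(np.append(mc,.053)-s["tcp_pos"]))
h=[atz(c,280+u/2.4,60+v/2.4,.1) for u,v in[(93,30),(92,530)]];print("handle",np.mean(h,0),np.linalg.norm(h[0]-h[1]))
goto([mc[0],mc[1],.073],90+a)
```

```text
[ 0.56060815 -0.26745886] -3.870540360962856 [[ 0.1 -0.1]
 [ 0.   0.2]
 [ 0.1  0.5]
 [-0.2 -0.6]]
tool frame centre [ 0.13766529  0.00306908 -0.04675338]
handle [ 0.56085864 -0.2672376   0.1       ] 0.15351177405687316
clk 4.625 tcp [ 0.6069 -0.274   0.1907] F [0.09 1.25 0.43] M [ 0.043 -0.002  0.041] w 0.08698179286137925 yaw 86.19
slide mm now-axes [117.7   3.4 -46.7] after turn [117.7   3.4 -46.7] dr [ 0.0011  0.0002 -0.0009]
```

Emit:
carry_out(
  fingers=[87, 87, 87, 87, 87],
  slide=[
    [5, 3.4, -23],
    [20, 0, -23.7],
    [35, 0, 0],
    [5, 0, 0],
    [0, 0, 0],
  ],
  dr=[
    [0.001, 0, 0],
    [0, 0, 0],
    [0, 0, 0],
    [0, 0, 0],
    [0, 0, 0],
  ],
)

```text
clock: 5.25
tcp_pos: [0.5609, -0.2688, 0.126]
tool_rot: [0.024, 0.707, -0.024, 0.707]
force: [0.7, -0.8, 0.6]
width: 0.087
```

Run:
```python
from h import *
p,d=bot.capture("wrist");cv2.imwrite("pics/w4.png",p[:,:,::-1])
goto([.5608,-.2673,.073],86.13)
```

```text
clk 5.3 tcp [ 0.5614 -0.2692  0.1266] F [0.02 0.03 0.  ] M [ 0.08  -0.018  0.025] w 0.08705668636302324 yaw 86.05
slide mm now-axes [53.6  1.9 -0.8] after turn [53.6  1.8 -0.7] dr [-0.0014  0.0018  0.0005]
```

View pics/w4.png

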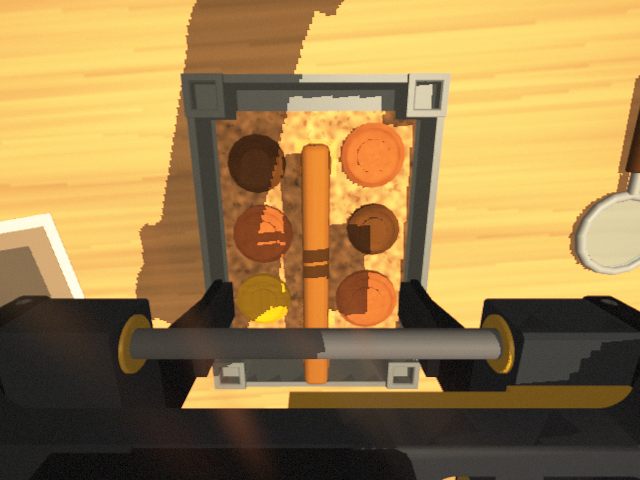

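Emit:
carry_out(
  fingers=[87, 87, 87, 87, 87],
  slide=[
    [18, 1.3, -0.7],
    [18, 0, 0],
    [12, 0, 0],
    [5, 0, 0],
    [0, 0, 0],
  ],
  dr=[
    [0, 0, 0],
    [0, 0, 0],
    [0, 0, 0],
    [0, 0, 0],
    [0, 0, 0],
  ],
)

```text
clock: 5.92
tcp_pos: [0.5595, -0.2679, 0.072]
tool_rot: [0.025, 0.707, -0.025, 0.706]
force: [0.3, -0.1, -0.9]
width: 0.0871
```

Run:
```python
from h import *
import pickle
s=bot.observe();c=bot.calibration("wrist");p,d=bot.capture("wrist");cv2.imwrite("pics/w5.png",p[:,:,::-1]);pickle.dump((s,c,p,d),open("w5.pkl","wb"))
goto([.5608,-.2673,.073],86.13)
```

```text
clk 5.975 tcp [ 0.5598 -0.268   0.0725] F [ 0.18 -0.17  0.28] M [ 0.037 -0.002 -0.041] w 0.08694302489289518 yaw 86.0
slide mm now-axes [-0.5  0.8  0.9] after turn [-0.5  0.8  0.9] dr [-0.0023  0.0002  0.0001]
```

View pics/w5.png

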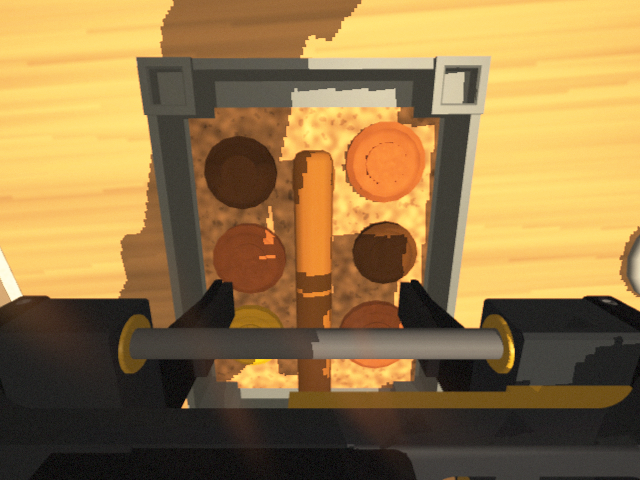

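Emit:
carry_out(
  fingers=[10, 10, 10, 10, 10],
  slide=[
    [0, 0.5, 0.7],
    [0, 0, 0],
    [0, 0, 0],
    [0, 0, 0],
    [0, 0, 0],
  ],
  dr=[
    [0, 0, 0],
    [0, 0, 0],
    [0, 0, 0],
    [0, 0, 0],
    [0, 0, 0],
  ],
  force=45,
)

```text
clock: 6.6
tcp_pos: [0.5603, -0.2674, 0.0725]
tool_rot: [0.025, 0.707, -0.025, 0.707]
force: [0.1, 0.3, -1.0]
width: 0.0448
```

Emit:
carry_out(
  fingers=[10, 10, 10, 10, 10],
  slide=[
    [0, 0, 0],
    [0, 0, 0],
    [0, 0, 0],
    [0, 0, 0],
    [0, 0, 0],
  ],
  dr=[
    [0, 0, 0],
    [0, 0, 0],
    [0, 0, 0],
    [0, 0, 0],
    [0, 0, 0],
  ],
)

```text
clock: 7.22
tcp_pos: [0.5603, -0.2681, 0.0725]
tool_rot: [0.024, 0.707, -0.025, 0.707]
force: [0.4, -2.4, -0.4]
width: 0.0154
```

Run:
```python
from h import *
import pickle
s=bot.observe();c=bot.calibration("wrist");p,d=bot.capture("wrist");cv2.imwrite("pics/w6.png",p[:,:,::-1]);pickle.dump((s,c,p,d),open("w6.pkl","wb"))
goto([.5608,-.2673,.073],86.13)
```

```text
clk 7.275 tcp [ 0.5603 -0.2681  0.0725] F [-0.   -1.72 -1.4 ] M [-0.462 -0.067  0.032] w 0.015652214163187773 yaw 85.98
slide mm now-axes [-0.5  0.8  0.4] after turn [-0.5  0.8  0.4] dr [-0.0026  0.0003  0.0008]
```

View pics/w6.png

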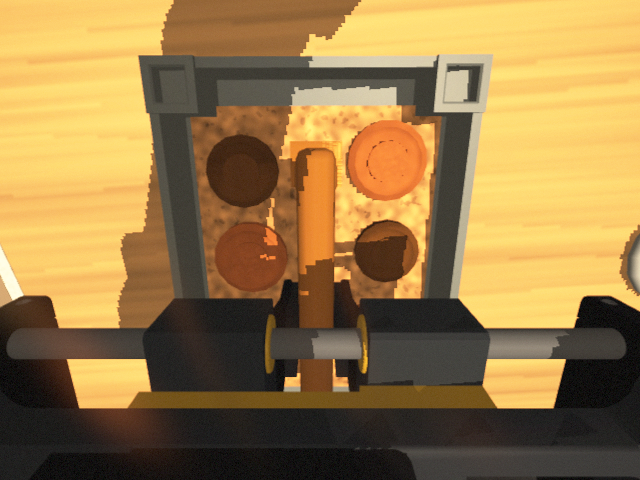

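The bar is held between the pads at a width of 15.6 mm. Next I'll lift gently.

Emit:
carry_out(
  fingers=[10, 10, 10, 10, 10],
  slide=[
    [-2, 0, 0],
    [-4, 0, 0],
    [-8, 0, 0],
    [-10, 0, 0],
    [-10, 0, 0],
  ],
  dr=[
    [0, 0, 0],
    [0, 0, 0],
    [0, 0, 0],
    [0, 0, 0],
    [0, 0, 0],
  ],
)

```text
clock: 7.9
tcp_pos: [0.5605, -0.2674, 0.1074]
tool_rot: [0.025, 0.707, -0.025, 0.707]
force: [1.7, -1.3, -6.1]
width: 0.0153
```

Emit:
carry_out(
  fingers=[10, 10, 10, 10, 10],
  slide=[
    [-30, 0, 0],
    [-35, 0, 0],
    [-25, 0, 0],
    [-10, 0, 0],
    [0, 0, 0],
  ],
  dr=[
    [0, 0, 0],
    [0, 0, 0],
    [0, 0, 0],
    [0, 0, 0],
    [0, 0, 0],
  ],
)

```text
clock: 8.52
tcp_pos: [0.5604, -0.2674, 0.2069]
tool_rot: [0.025, 0.706, -0.025, 0.707]
force: [0.9, 0.9, -6.6]
width: 0.0155
```

Run:
```python
from h import *
import pickle
s=bot.observe();c=bot.calibration("wrist");p,d=bot.capture("wrist");cv2.imwrite("pics/w7.png",p[:,:,::-1]);pickle.dump((s,c,p,d),open("w7.pkl","wb"))
goto([.5,-.2673,.2065],86.13)
p,d=bot.capture("scene");cv2.imwrite("pics/s7.png",p[:,:,::-1]);
```

```text
clk 8.575 tcp [ 0.5598 -0.2671  0.2059] F [-0.2  -0.65 -7.53] M [ 0.058  0.099 -0.026] w 0.01550136418351056 yaw 86.01
slide mm now-axes [ -0.6  -4.4 -59.7] after turn [ -0.6  -4.3 -59.7] dr [-0.0022 -0.0012 -0.0006]
```

View pics/w7.png

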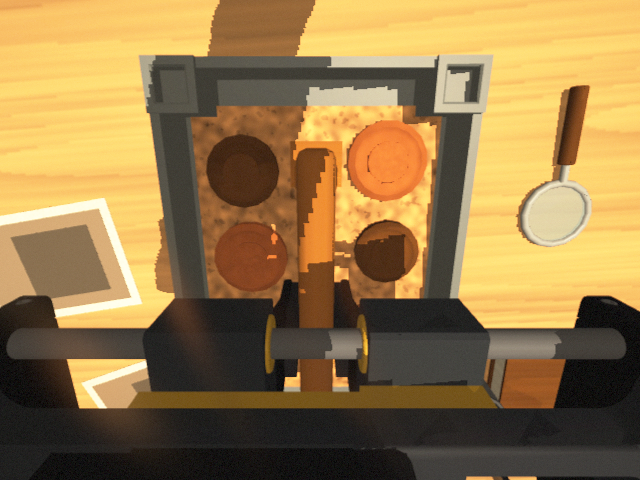

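View pics/s7.png

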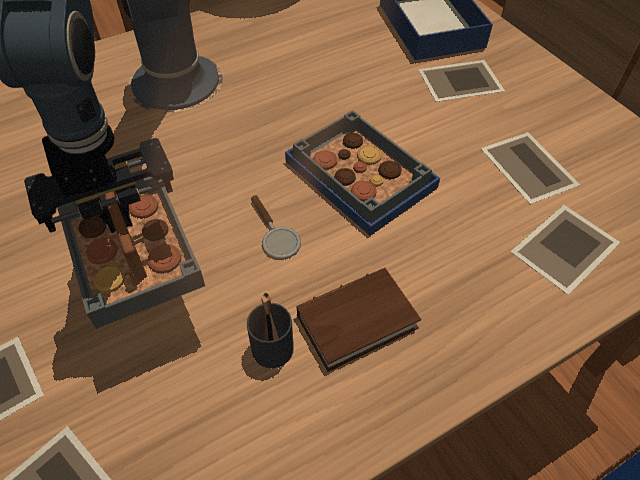

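Run:
```python
from h import *
import pickle
s,c,p,d=pickle.load(open("w7.pkl","rb"));p6=pickle.load(open("w6.pkl","rb"))[2]
q=[cv2.convertScaleAbs(x,alpha=1.4) for x in(p,p6)]
r=[]
for x in q:
    r.append(np.hstack([cv2.resize(x[50:120,a:a+65],None,fx=5,fy=5,interpolation=2) for a in(136,430)]))
cv2.imwrite("pics/w7c.png",r[0][:,:,::-1])
```

```text
(no output)
```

View pics/w7c.png

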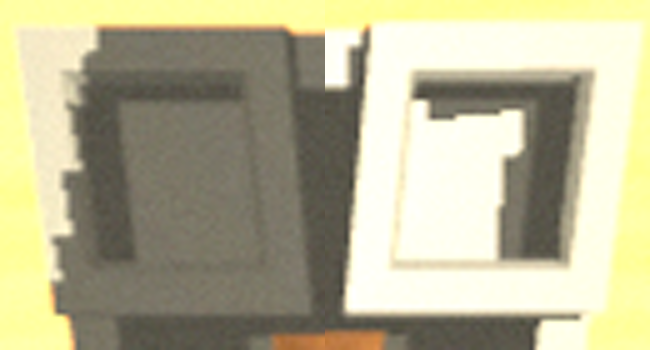

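Run:
```python
from h import *
import pickle
for f in("w6","w7"):
    s,c,p,d=pickle.load(open(f+".pkl","rb"));T=R.from_quat(s["tool_rot"]).as_matrix();z=s["tcp_pos"][2]-.0195
    Q=[atz(c,u,v,z) for u,v in[(169.0,83.3),(463.3,83.7)]]
    L=[T.T@(q-s["tcp_pos"])*1000 for q in Q];print(f,np.round(L,1),"width",np.linalg.norm(Q[0]-Q[1]),"centre y",np.mean(L,0)[1],"z",np.mean(L,0)[2]+107,"slope deg",np.degrees(np.arctan2(L[1][2]-L[0][2],L[1][1]-L[0][1])))
    print("depth check",cloud(c,d)[58:62,160:175,2].mean()-s["tcp_pos"][2])
for f in("w2","w3"):
    s,c,p,d=pickle.load(open(f+".pkl","rb"));f_,cx,cy,M,t=cam(c);T=R.from_quat(s["tool_rot"]).as_matrix();print(T.T@(-M.T@t-s["tcp_pos"]),s["tcp_pos"])
```

```text
w6 [[  19.5  -71.  -106.7]
 [  19.4   74.1 -106.6]] width 0.14511606427837379 centre y 1.5141751196725153 z 0.34003213763821805 slope deg 0.06764591342490302
depth check -0.018153713926901724
w7 [[  19.4  -71.  -106.7]
 [  19.4   74.  -106.5]] width 0.14506313353584396 centre y 1.5088518852491077 z 0.38805549567121034 slope deg 0.05993333464345096
depth check -0.018353716085998506
[-0.16362555  0.00128314 -0.08124918] [0.54216465 0.22649864 0.19220425]
[-0.16361505  0.00128561 -0.08159121] [ 0.60700859 -0.2737749   0.19067403]
```

Run:
```python
from h import *
import pickle
s,c,p,d=pickle.load(open("w2.pkl","rb"));T=R.from_quat(s["tool_rot"]).as_matrix()
t=s["tcp_pos"]+T@np.array([0,.005,-.0442]);t[2]=.2065;print(t);goto(t,100.1)
```

```text
[0.49776038 0.22387394 0.2065    ]
clk 8.625 tcp [ 0.5595 -0.2669  0.2053] F [ 0.31  0.09 -7.11] M [ 0.043 -0.018 -0.015] w 0.015457009321745442 yaw 86.0
slide mm now-axes [ -0.6 485.3 -95.8] after turn [ -1.2 494.   25.3] dr [-0.246  -0.0022 -0.0012]
```

Emit:
carry_out(
  fingers=[10, 10, 10, 10, 10],
  slide=[
    [0, 0, 0],
    [0, 10, 0],
    [0, 20, 1],
    [0, 30, 1],
    [0, 40, 2],
  ],
  dr=[
    [-0.04, 0, 0],
    [-0.06, 0, 0],
    [-0.06, 0, 0],
    [-0.05, 0, 0],
    [-0.035, 0, 0],
  ],
)

```text
clock: 9.25
tcp_pos: [0.5554, -0.1652, 0.2063]
tool_rot: [-0.063, 0.704, 0.063, 0.704]
force: [0.3, 0.6, -5.7]
width: 0.0159
```

Emit:
carry_out(
  fingers=[10, 10, 10, 10, 10],
  slide=[
    [0, 40, 2],
    [0, 40, 2],
    [0, 40, 2],
    [0, 40, 2],
    [0, 40, 2],
  ],
  dr=[
    [0, 0, 0],
    [0, 0, 0],
    [0, 0, 0],
    [0, 0, 0],
    [0, 0, 0],
  ],
)

```text
clock: 9.88
tcp_pos: [0.5294, 0.0346, 0.2067]
tool_rot: [-0.063, 0.704, 0.064, 0.704]
force: [0.8, 0.6, -6.2]
width: 0.0156
```

Emit:
carry_out(
  fingers=[10, 10, 10, 10, 10],
  slide=[
    [0, 40, 2],
    [0, 40, 2],
    [0, 30, 2],
    [0, 20, 2],
    [0, 0, 0],
  ],
  dr=[
    [0, 0, 0],
    [0, 0, 0],
    [0, 0, 0],
    [0, 0, 0],
    [0, 0, 0],
  ],
)

```text
clock: 10.5
tcp_pos: [0.5142, 0.1643, 0.2066]
tool_rot: [-0.064, 0.704, 0.065, 0.704]
force: [-0.4, 0.2, -5.9]
width: 0.0156
```

```bash
python3 -c "
from h import *
goto([.4978,.2239,.2065],100.1)"
```

```text
clk 10.5 tcp [0.5142 0.1643 0.2066] F [-0.38  0.17 -5.9 ] M [ 0.047  0.066 -0.015] w 0.015635763113425738 yaw 100.45
slide mm now-axes [ 0.2 61.6 -5.3] after turn [ 0.1 61.5 -5.7] dr [ 0.0061 -0.0003 -0.0015]
```

Emit:
carry_out(
  fingers=[10, 10, 10, 10, 10],
  slide=[
    [0, 20, -2],
    [0, 25, -2],
    [0, 16.5, -1.7],
    [0, 0, 0],
    [0, 0, 0],
  ],
  dr=[
    [0.006, 0, 0],
    [0, 0, 0],
    [0, 0, 0],
    [0, 0, 0],
    [0, 0, 0],
  ],
)

```text
clock: 11.12
tcp_pos: [0.5001, 0.2187, 0.2065]
tool_rot: [-0.06, 0.705, 0.059, 0.705]
force: [0.0, -0.3, -5.0]
width: 0.0156
```

Emit:
carry_out(
  fingers=[10, 10, 10, 10, 10],
  slide=[
    [10, 0, 0],
    [20, 0, 0],
    [20, 0, 0],
    [8, 0, 0],
    [0, 0, 0],
  ],
  dr=[
    [0, 0, 0],
    [0, 0, 0],
    [0, 0, 0],
    [0, 0, 0],
    [0, 0, 0],
  ],
)

```text
clock: 11.75
tcp_pos: [0.4996, 0.2195, 0.1479]
tool_rot: [-0.06, 0.705, 0.059, 0.704]
force: [0.7, -0.3, -5.5]
width: 0.0154
```

Run:
```python
from h import *
goto([.4978,.2239,.1295],100.1)
for n in("wrist","scene","top"):
    p,d=bot.capture(n);cv2.imwrite(f"pics/{n}8.png",p[:,:,::-1])
    if n=="scene":cv2.imwrite("pics/s8c.png",cv2.resize(p[80:240,260:460],None,fx=4,fy=3.75,interpolation=2)[:,:,::-1])
for i in range(3): goto([.4978,.2239,.1295],100.1);bot.capture("top")
```

```text
clk 11.75 tcp [0.4996 0.2195 0.1479] F [ 0.7  -0.31 -5.48] M [ 0.067  0.039 -0.004] w 0.015355788055536175 yaw 99.65
slide mm now-axes [18.4  4.6 -1. ] after turn [18.4  4.6 -1. ] dr [-0.0078 -0.0015  0.0006]
clk 11.9 tcp [0.5006 0.2204 0.1494] F [-0.14  0.05 -6.14] M [ 0.102 -0.048  0.004] w 0.015532472359920588 yaw 99.68
slide mm now-axes [19.9  3.9 -2.2] after turn [19.9  3.9 -2.1] dr [-0.0073  0.0017 -0.0006]
clk 11.95 tcp [0.5005 0.2204 0.1494] F [ 0.32 -0.13 -5.86] M [ 0.082 -0.009  0.008] w 0.01569269052335703 yaw 99.69
slide mm now-axes [19.9  3.8 -2.1] after turn [19.9  3.9 -2.1] dr [-0.0071  0.0018 -0.0006]
clk 12.0 tcp [0.5004 0.2204 0.1493] F [ 0.1   0.27 -6.32] M [0.095 0.056 0.018] w 0.015532910062402441 yaw 99.69
slide mm now-axes [19.8  3.8 -2. ] after turn [19.8  3.9 -1.9] dr [-0.0071  0.0016 -0.0006]
```

View pics/wrist8.png

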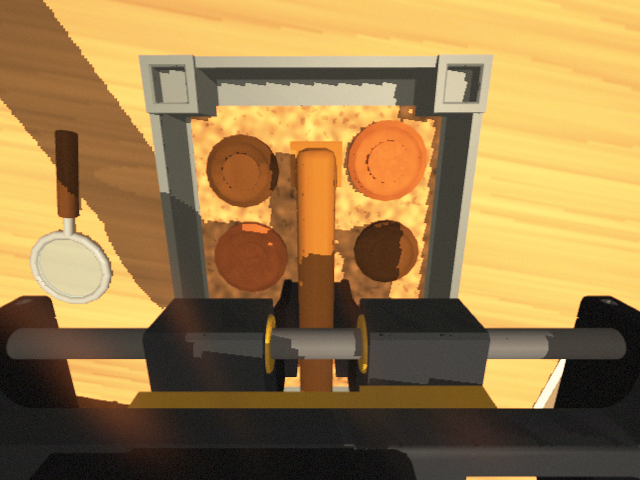

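View pics/s8c.png

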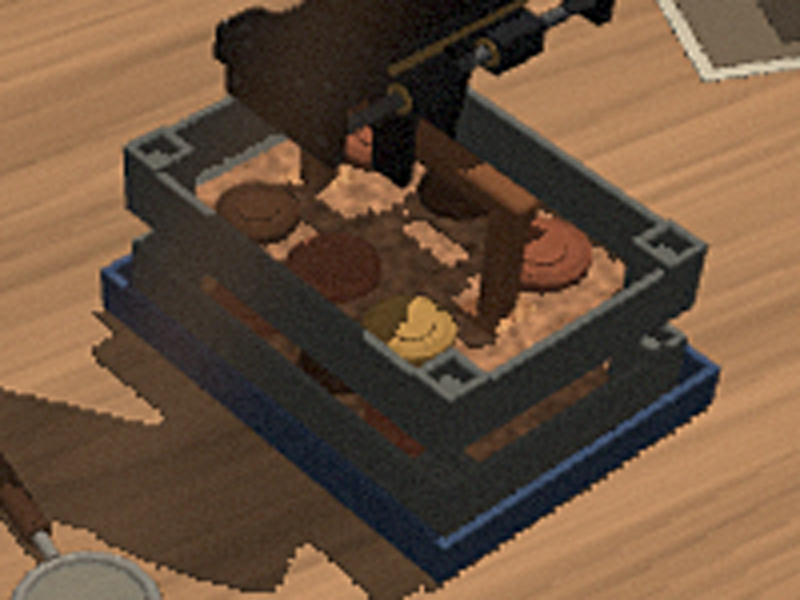

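Emit:
carry_out(
  fingers=[10, 10, 10, 10, 10],
  slide=[
    [3, 3.8, -2],
    [3, 0, 0],
    [2, 0, 0],
    [0, 0, 0],
    [0, 0, 0],
  ],
  dr=[
    [-0.007, 0, 0],
    [0, 0, 0],
    [0, 0, 0],
    [0, 0, 0],
    [0, 0, 0],
  ],
)

```text
clock: 12.68
tcp_pos: [0.4973, 0.2236, 0.1406]
tool_rot: [-0.062, 0.704, 0.062, 0.704]
force: [0.4, -0.4, -6.4]
width: 0.0155
```

Run:
```python
from h import *
import pickle
for i in range(3):
    s=bot.observe();c=bot.calibration("wrist");p,d=bot.capture("wrist")
    goto([.4978,.2239,.1295],100.1)
cv2.imwrite("pics/w9.png",p[:,:,::-1]);pickle.dump((s,c,p,d),open("w9.pkl","wb"))
a=np.hstack([cv2.resize(p[50:120,a:a+65],None,fx=5,fy=5,interpolation=2) for a in(136,430)]);cv2.imwrite("pics/w9c.png",a[:,:,::-1])
```

```text
clk 12.725 tcp [0.4974 0.2236 0.1406] F [ 0.7 -0.1 -5.9] M [ 0.049  0.012 -0.   ] w 0.015465484919486931 yaw 100.09
slide mm now-axes [11.1  0.2  0.5] after turn [11.1  0.2  0.5] dr [-0.0002  0.0002 -0.0001]
clk 12.775 tcp [0.4973 0.2236 0.1406] F [-0.02 -0.49 -6.01] M [0.044 0.071 0.011] w 0.01563969220313207 yaw 100.09
slide mm now-axes [11.1  0.2  0.5] after turn [11.1  0.2  0.5] dr [-0.0001  0.0002 -0.0001]
clk 12.825 tcp [0.4973 0.2236 0.1406] F [ 0.25  0.32 -6.56] M [ 0.038  0.014 -0.017] w 0.01533642658405708 yaw 100.09
slide mm now-axes [11.1  0.2  0.5] after turn [11.1  0.2  0.5] dr [-0.0002  0.0002 -0.0001]
```

View pics/w9c.png

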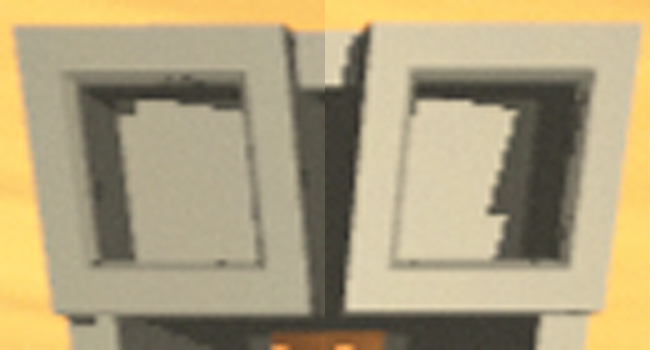

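Emit:
carry_out(
  fingers=[10, 10, 10, 10, 10],
  slide=[
    [3, 0.2, 0.5],
    [3, 0, 0],
    [1.5, 0, 0],
    [1, 0, 0],
    [0, 0, 0],
  ],
  dr=[
    [0, 0, 0],
    [0, 0, 0],
    [0, 0, 0],
    [0, 0, 0],
    [0, 0, 0],
  ],
)

```text
clock: 13.45
tcp_pos: [0.4977, 0.2239, 0.132]
tool_rot: [-0.062, 0.704, 0.062, 0.704]
force: [-0.1, -0.9, -7.2]
width: 0.0155
```

Emit:
carry_out(
  fingers=[10, 10, 10],
  slide=[
    [1, 0, 0],
    [1, 0, 0],
    [0, 0, 0],
  ],
  dr=[
    [0, 0, 0],
    [0, 0, 0],
    [0, 0, 0],
  ],
)

```text
clock: 13.82
tcp_pos: [0.4976, 0.2238, 0.1299]
tool_rot: [-0.062, 0.704, 0.062, 0.704]
force: [0.9, 0.0, -6.7]
width: 0.0156
```

Emit:
carry_out(
  fingers=[10, 10, 10],
  slide=[
    [0.7, 0, 0],
    [0.7, 0, 0],
    [0, 0, 0],
  ],
  dr=[
    [0, 0, 0],
    [0, 0, 0],
    [0, 0, 0],
  ],
)

```text
clock: 14.2
tcp_pos: [0.4977, 0.2239, 0.1286]
tool_rot: [-0.062, 0.704, 0.062, 0.704]
force: [-0.6, 0.2, -6.5]
width: 0.0155
```

Emit:
carry_out(
  fingers=[10, 10, 10],
  slide=[
    [0.7, 0, 0],
    [0.3, 0, 0],
    [0, 0, 0],
  ],
  dr=[
    [0, 0, 0],
    [0, 0, 0],
    [0, 0, 0],
  ],
)

```text
clock: 14.58
tcp_pos: [0.4977, 0.2239, 0.1276]
tool_rot: [-0.062, 0.704, 0.062, 0.704]
force: [0.5, 0.2, -5.8]
width: 0.0151
```

Emit:
carry_out(
  fingers=[10, 10, 10],
  slide=[
    [0.5, 0, 0],
    [0.5, 0, 0],
    [0, 0, 0],
  ],
  dr=[
    [0, 0, 0],
    [0, 0, 0],
    [0, 0, 0],
  ],
)

```text
clock: 14.95
tcp_pos: [0.4976, 0.2239, 0.1266]
tool_rot: [-0.062, 0.704, 0.062, 0.704]
force: [0.2, -0.0, -5.7]
width: 0.0156
```

Emit:
carry_out(
  fingers=[10, 10, 10],
  slide=[
    [0.6, 0, 0],
    [0.6, 0, 0],
    [0, 0, 0],
  ],
  dr=[
    [0, 0, 0],
    [0, 0, 0],
    [0, 0, 0],
  ],
)

```text
clock: 15.32
tcp_pos: [0.4976, 0.2239, 0.1254]
tool_rot: [-0.062, 0.704, 0.062, 0.704]
force: [-0.2, -0.6, -7.1]
width: 0.0151
```

Run:
```python
from h import *
goto([.4978,.2239,.1215],100.1)
p,d=bot.capture("scene");cv2.imwrite("pics/s10c.png",cv2.resize(p[80:240,260:460],None,fx=4,fy=3.75,interpolation=2)[:,:,::-1])
```

```text
clk 15.325 tcp [0.4976 0.2239 0.1254] F [-0.24 -0.58 -7.09] M [0.036 0.009 0.06 ] w 0.015131278313127572 yaw 100.1
slide mm now-axes [3.9 0.  0.2] after turn [3.9 0.  0.2] dr [-0.0001 -0.0002 -0.0001]
```

View pics/s10c.png

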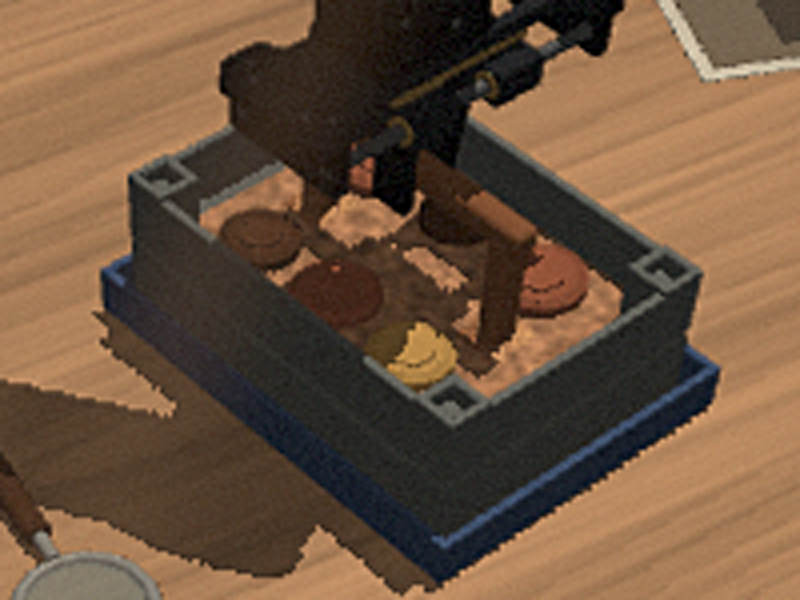

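The tray is clearly down in the sockets, aligned with the lower tray. I'll continue gently to home.

Emit:
carry_out(
  fingers=[10, 10, 10, 10],
  slide=[
    [0.7, 0, 0],
    [0.7, 0, 0],
    [0.6, 0, 0],
    [0, 0, 0],
  ],
  dr=[
    [0, 0, 0],
    [0, 0, 0],
    [0, 0, 0],
    [0, 0, 0],
  ],
)

```text
clock: 15.88
tcp_pos: [0.4976, 0.2239, 0.1234]
tool_rot: [-0.062, 0.704, 0.062, 0.704]
force: [-0.2, -0.1, -6.5]
width: 0.0156
```

Emit:
carry_out(
  fingers=[10, 10, 10],
  slide=[
    [0.5, 0, 0],
    [0.5, 0, 0],
    [0, 0, 0],
  ],
  dr=[
    [0, 0, 0],
    [0, 0, 0],
    [0, 0, 0],
  ],
)

```text
clock: 16.25
tcp_pos: [0.4976, 0.2239, 0.1224]
tool_rot: [-0.062, 0.704, 0.062, 0.704]
force: [-0.4, 0.3, -6.1]
width: 0.0151
```

Emit:
carry_out(
  fingers=[10, 10],
  slide=[
    [0.5, 0, 0],
    [0, 0, 0],
  ],
  dr=[
    [0, 0, 0],
    [0, 0, 0],
  ],
)

```text
clock: 16.5
tcp_pos: [0.4976, 0.2239, 0.1219]
tool_rot: [-0.062, 0.704, 0.062, 0.704]
force: [-0.2, 0.1, -6.4]
width: 0.0156
```

Emit:
carry_out(
  fingers=[10, 10],
  slide=[
    [0.4, 0, 0],
    [0, 0, 0],
  ],
  dr=[
    [0, 0, 0],
    [0, 0, 0],
  ],
)

```text
clock: 16.75
tcp_pos: [0.4977, 0.2239, 0.1215]
tool_rot: [-0.062, 0.704, 0.062, 0.704]
force: [-0.5, -0.5, -5.5]
width: 0.0154
```

Emit:
carry_out(
  fingers=[10, 10],
  slide=[
    [0.4, 0, 0],
    [0, 0, 0],
  ],
  dr=[
    [0, 0, 0],
    [0, 0, 0],
  ],
)

```text
clock: 17.0
tcp_pos: [0.4977, 0.2239, 0.1215]
tool_rot: [-0.062, 0.704, 0.062, 0.704]
force: [-1.4, -1.9, -2.8]
width: 0.0154
```

Emit:
carry_out(
  fingers=[10, 10],
  slide=[
    [0.4, 0, 0],
    [0, 0, 0],
  ],
  dr=[
    [0, 0, 0],
    [0, 0, 0],
  ],
)

```text
clock: 17.25
tcp_pos: [0.4977, 0.2239, 0.1214]
tool_rot: [-0.062, 0.704, 0.062, 0.704]
force: [-1.6, -1.4, 4.4]
width: 0.0158
```

Run:
```python
from h import *
for i in range(3):
    p,d=bot.capture("scene");goto([.4978,.2239,.1215],100.1)
cv2.imwrite("pics/s11c.png",cv2.resize(p[80:240,260:460],None,fx=4,fy=3.75,interpolation=2)[:,:,::-1])
```

```text
clk 17.3 tcp [0.4977 0.2239 0.1214] F [-3.19 -2.24  4.68] M [-0.318  0.869  0.004] w 0.015427218159300088 yaw 100.09
slide mm now-axes [-0.1 -0.   0.1] after turn [-0.1 -0.   0.1] dr [-0.0001  0.0002 -0.0002]
clk 17.35 tcp [0.4977 0.2239 0.1214] F [-3.15 -2.38  6.28] M [-0.383  0.861  0.002] w 0.015588344201373058 yaw 100.1
slide mm now-axes [-0.1 -0.   0.1] after turn [-0.1 -0.   0.1] dr [-0.0001  0.0002 -0.0002]
clk 17.4 tcp [0.4977 0.2239 0.1214] F [-4.18 -1.14  6.22] M [-0.331  0.903 -0.011] w 0.01538531178113382 yaw 100.09
slide mm now-axes [-0.1 -0.   0.1] after turn [-0.1 -0.   0.1] dr [-0.0001  0.0002 -0.0002]
```

View pics/s11c.png

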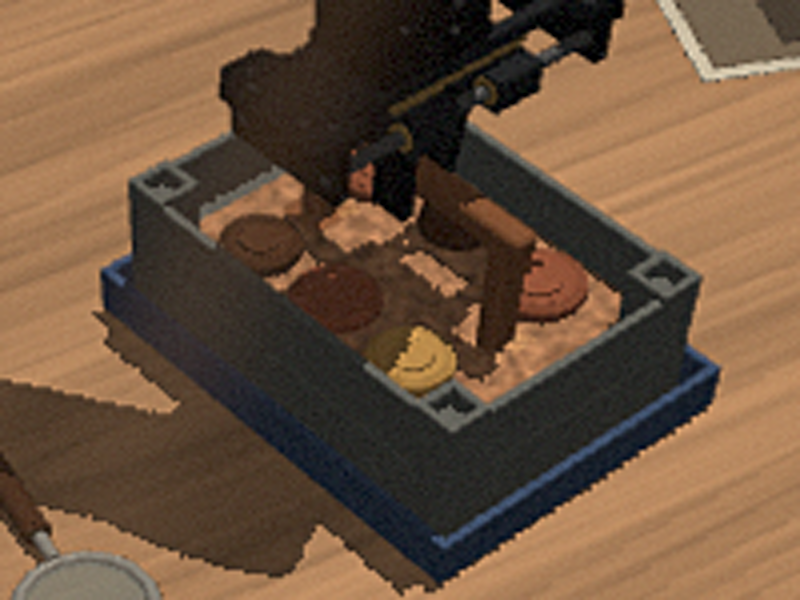

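Emit:
carry_out(
  fingers=[10, 10],
  slide=[
    [-0.3, 0, 0],
    [0, 0, 0],
  ],
  dr=[
    [0, 0, 0],
    [0, 0, 0],
  ],
)

```text
clock: 17.65
tcp_pos: [0.4978, 0.2239, 0.1214]
tool_rot: [-0.062, 0.704, 0.062, 0.704]
force: [-4.1, -1.7, 5.7]
width: 0.0152
```

Emit:
carry_out(
  fingers=[10, 10, 10],
  slide=[
    [0, 0, 0],
    [0, 0, 0],
    [0, 0, 0],
  ],
  dr=[
    [0, 0, 0],
    [0, 0, 0],
    [0, 0, 0],
  ],
  force=4,
)

```text
clock: 18.02
tcp_pos: [0.498, 0.2239, 0.1212]
tool_rot: [-0.062, 0.704, 0.062, 0.705]
force: [-3.0, -1.0, 4.3]
width: 0.0158
```

Emit:
carry_out(
  fingers=[20, 25, 30, 40, 40],
  slide=[
    [0, 0, 0],
    [0, 0, 0],
    [0, 0, 0],
    [0, 0, 0],
    [0, 0, 0],
  ],
  dr=[
    [0, 0, 0],
    [0, 0, 0],
    [0, 0, 0],
    [0, 0, 0],
    [0, 0, 0],
  ],
)

```text
clock: 18.65
tcp_pos: [0.4977, 0.2239, 0.121]
tool_rot: [-0.062, 0.704, 0.062, 0.704]
force: [0.2, -0.8, 0.6]
width: 0.0381
```

Run:
```python
from h import *
goto([.4978,.2239,.1215],100.1)
p,d=bot.capture("wrist");cv2.imwrite("pics/w12.png",p[:,:,::-1])
```

```text
clk 18.65 tcp [0.4977 0.2239 0.121 ] F [ 0.19 -0.85  0.57] M [-0.008 -0.032 -0.018] w 0.03805748335762514 yaw 100.1
slide mm now-axes [-0.5 -0.   0.1] after turn [-0.5 -0.   0.1] dr [-0.0001  0.0001 -0.0001]
```

View pics/w12.png

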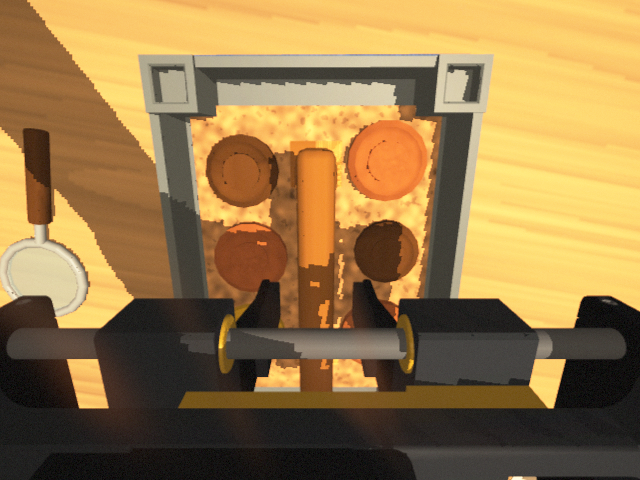

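The fingers are clear of the bar on both sides, and the tray has not moved. I'll open a bit more and retreat straight up.

Emit:
carry_out(
  fingers=[60, 70, 70, 70, 70],
  slide=[
    [0, 0, 0],
    [0, 0, 0],
    [-5, 0, 0],
    [-15, 0, 0],
    [-30, 0, 0],
  ],
  dr=[
    [0, 0, 0],
    [0, 0, 0],
    [0, 0, 0],
    [0, 0, 0],
    [0, 0, 0],
  ],
)

```text
clock: 19.32
tcp_pos: [0.4971, 0.2236, 0.1716]
tool_rot: [-0.062, 0.705, 0.062, 0.704]
force: [1.2, 0.7, -0.1]
width: 0.0692
```

Emit:
carry_out(
  fingers=[70, 70, 70, 70, 70],
  slide=[
    [-40, 0, 0],
    [-40, 0, 10],
    [-30, 0, 15],
    [0, 0, 15],
    [0, 0, 0],
  ],
  dr=[
    [0, 0, 0],
    [0, 0, 0],
    [0, 0, 0],
    [0, 0, 0],
    [0, 0, 0],
  ],
)

```text
clock: 19.95
tcp_pos: [0.5373, 0.2306, 0.2804]
tool_rot: [-0.062, 0.705, 0.062, 0.704]
force: [-1.0, 0.4, -0.4]
width: 0.0701
```

Run:
```python
from h import *
goto([.4978,.2239,.1215],100.1)
c=bot.calibration("wrist");p,d=bot.capture("wrist");cv2.imwrite("pics/w13.png",p[:,:,::-1])
P=cloud(c,d);Q=P.reshape(-1,3);a=np.radians(10.07);e=np.array([[np.cos(a),np.sin(a)],[-np.sin(a),np.cos(a)]])
L=(Q[:,:2]-[.4982,.2256])@e.T*1000
for sx in(-1,1):
  for sy in(-1,1):
    m=(abs(L[:,0]-sx*107)<12)&(abs(L[:,1]-sy*72)<12)&(Q[:,2]>.085)&(Q[:,2]<.13)
    print(sx,sy,m.sum(),np.median(Q[m,2]) if m.sum() else None, "max",np.percentile(Q[m,2],90) if m.sum() else None)
p,d=bot.capture("scene");cv2.imwrite("pics/s13.png",p[:,:,::-1]);cv2.imwrite("pics/s13c.png",cv2.resize(p[80:240,260:460],None,fx=4,fy=3.75,interpolation=2)[:,:,::-1])
```

```text
clk 19.95 tcp [0.5373 0.2306 0.2804] F [-1.02  0.44 -0.42] M [ 0.007 -0.007 -0.006] w 0.07012788238735251 yaw 100.06
slide mm now-axes [158.9   0.3 -39.9] after turn [158.9   0.3 -40.1] dr [-0.0007 -0.001   0.0003]
-1 -1 785 0.10222661416305973 max 0.10399443406465214
-1 1 773 0.10216911564772484 max 0.10411201937066329
1 -1 373 0.10232710871590914 max 0.10391841346977201
1 1 356 0.10182121297750868 max 0.10374140613770054
```

View pics/w13.png

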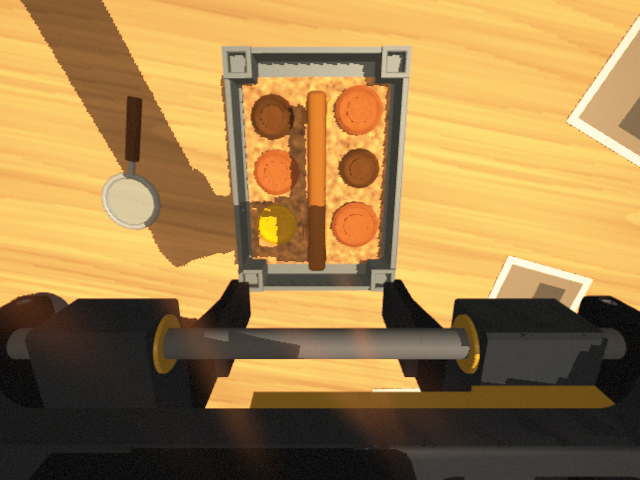

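View pics/s13c.png

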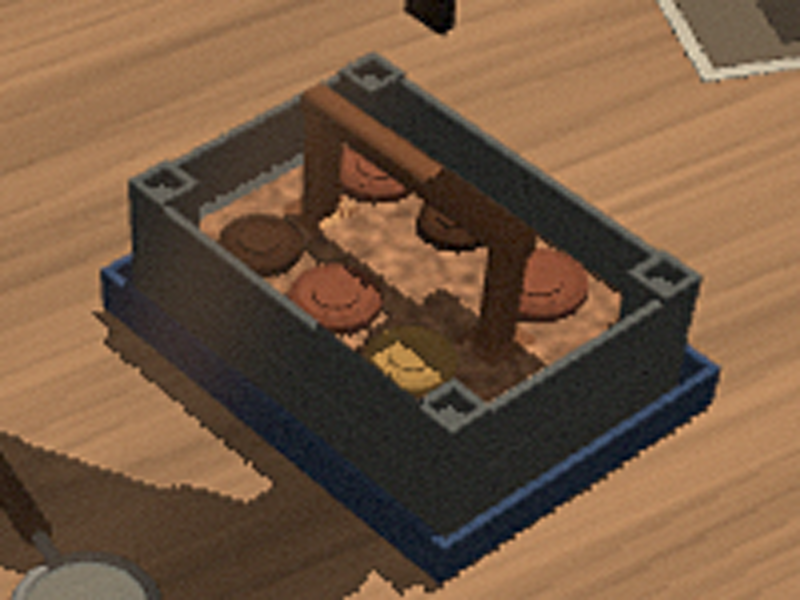

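View pics/s13.png

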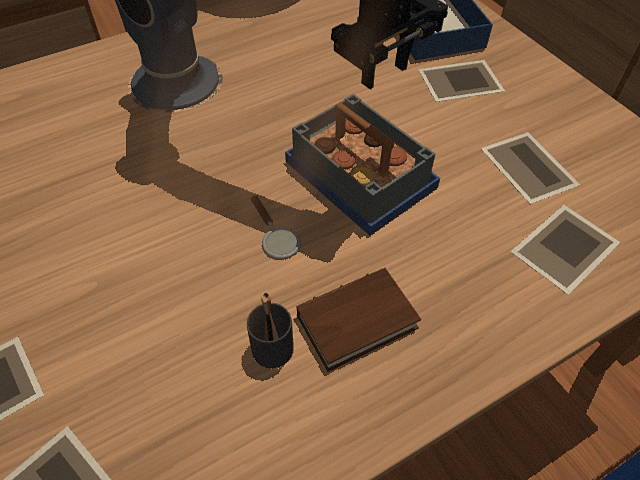

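The rim is at 102 mm at all four corners, which is exactly home (49 + 53 mm). The book, magnifier and pot haven't moved, and the arm is clear, so I'll sign off.

```bash
python3 -c "
from bench import bot
print(bot.sign_off())"
```

```text
the job is handed in; nothing more can be done
None
```

The tray is stacked home on the lower tray in the box, released, with the gripper clear, and the job is handed in at about 20 s of the 72 s allowed.

- **Moving it:** I gripped the handle at its middle, and wrist pictures before and after the lift showed no tilt. The lugs went into the sockets on the first descent in small steps, so no search was needed.
- **Seating:** I felt contact only at the home height (tool tip at 121.5 mm). The last step down read about 6 N upward, roughly 12 N on the stack once the tray's own weight is counted, against the 15 N limit. I then backed off and let go, and the force reading returned to about zero.
- **Last checks:** Wrist depth gave the rim at 101.8–102.3 mm at all four corners, against 102 mm for fully home. The scene picture shows no gap between the trays. The book, magnifier and pencil pot look unmoved in the pictures; I did not measure them.
- **Disagreement:** The top camera put the lower tray about 5 mm off the wrist camera's estimate in y. I used the wrist camera, and the fit bore it out.

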